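# Cull the overlong vial, then hold the chest lid half open

## Task

One of the four vials in the rack is taller than the others and will not fit in the storage chest: stand it upright in the steel reject tray and leave the other three in the rack. Then lift the chest's self-closing lid and hold it half open, at 45 degrees, so that a colleague can load the good vials; the program finishes while you are still holding the lid there. Leave everything else alone.

Things in the scene. Friction and masses are not known exactly. Their poses are not given: they have to be found in the camera images.
- vial_tall: the odd vial: like the others (clear glass, white cap, 27 mm diameter) but 76 mm high; stands in one of the rack's four holes, its foot 8 mm above the worktop and its lower 22 mm inside the rack; about 30 to 40 g; origin at the centre of its underside, z up. Grip it by the glass, between 25 and 60 mm above its underside
- vial_a: one of the three good sample vials: clear glass, white cap, 27 mm diameter, 62 mm high, standing in the rack; origin at the centre of its underside, z up
- vial_b: one of the three good sample vials: clear glass, white cap, 27 mm diameter, 62 mm high, standing in the rack; origin at the centre of its underside, z up
- vial_c: one of the three good sample vials: clear glass, white cap, 27 mm diameter, 62 mm high, standing in the rack; origin at the centre of its underside, z up
- rack: fixed grey plastic block 60 x 190 x 30 mm (x, y, z) with four upright blind holes of 30 mm in a row along its y axis, at y = -66, -22, +22 and +66 mm, floor of the holes 8 mm above the worktop; origin at the centre of its underside
- tray: fixed square steel reject tray, open on top, 90 x 90 x 25 mm, walls and floor 4 mm thick; origin at the centre of its underside
- tray_in (a point): centre of the reject tray's inner floor, 4 mm above the worktop
- chest: fixed grey storage chest, 160 x 160 x 75 mm without its lid, divided inside; origin at the centre of its underside, its front (handle side) faces its own -x, its hinge is on the +x side
- chest_lid (a joint): opening angle of the chest's lid in rad: 0 shut, 0.785 is 45 degrees, stop at 1.3; weight and a spring always close it, it never stays open by itself. It turns about the chest's y axis: the front edge rises and swings back toward the chest's +x
- hinge_mid (a point): middle of the lid's hinge axis, 84 mm behind the chest's centre (its +x) and 77 mm above the worktop; the axis runs along the chest's y
- chest_cover: the lid with its handle: plate 170 x 166 x 6 mm; origin on the hinge axis, and at 0 its axes are the chest's; x runs from the front edge (x = -170 mm) to the hinge. About 0.2 kg; 2 to 4 N at the handle holds it open
- handle_mid (a point): middle of the lid's handle: a round steel bar 10 mm thick, 90 mm long along the chest's y, on two end posts, 144 mm in front of the hinge axis and 46 mm above it with the lid shut (123 mm above the worktop); 40 mm clear between bar axis and lid plate. The round bar can turn between the fingers as the lid swings
- timer: bystander: white bench timer 58 x 64 x 20 mm on the worktop; origin at the centre of its underside
- beaker: bystander: empty clear beaker 57 mm wide, 79 mm high; origin at the centre of its underside
- plunger: bystander: steel die plunger 39 mm wide, 39 mm high; origin at the centre of its underside

How it is judged:
By the outcome, as a careful person would: the job done as asked, in the order asked, and still so for the second after the job is handed in, while the arm keeps its last pose, push and grip.
It also fails if it takes over 58 s, if anything falls off the work surface, if the arm or the gripper's body presses on something with over 40 N, if the wrist force passes 120 N, or if a joint passes its speed limit or range.

## Robot

A 6-joint arm with a two-finger parallel gripper is mounted at the origin on a cart in front of the work surface, level with it; the furniture and walls round the work are solid. World frame = base frame: x ahead of the robot, y to its left, z up, the work surface at z = 0. Lengths are in m, angles in rad, forces in N, time in s.
With the tool pointing down it reaches from about 0.35 to 0.775 m from the base axis. Payload 5.5 kg.
Tool frame: the origin (TCP) lies between the finger pads; the fingertips stand env.nose_length ahead of it and the grasp point (between the pads) lies 8 mm behind it (env.nose_length is the distance from the TCP to the fingertips, in m); z points along the fingers, y is the direction in which the jaws open and shut (so a half turn about z gives the same grasp; the last joint's range is limited). The gripper opens to 85 mm and grips with 20 to 120 N. Pads are 22 mm wide; open, the fingers measure 114 mm over their backs; the gripper's body (76 mm by 85 mm) begins 54 mm behind the grasp point. The pads swing forward as they close: fully open they stand 13 mm farther back than shut.
Start: joints at [1.136, 0.313, 0.046, 1.304, 0, 1.431], TCP at [0.167, 0.55, 0.242] pointing down, gripper open.
Joint ranges: [-2.76, 2.76], [-0.86, 1.69], [-1.03, 1.26], [-2.2, 2.34], [-1.47, 1.5], [-3.14, 3.14]. Speed limits (rad/s): [2.57, 2.57, 3.14, 3.14, 3.14, 3.14].

## Interface

Orientations are given as a unit quaternion [w, x, y, z].
In Python, from workcell import env gives the robot as it stands. The module is installed in compiled form; this text tells all that it offers.
- The arm moves only by the shell command python3 -m creep 'ROWS' [FORCE]. ROWS is a JSON object of lists of equal length, an entry for each row: "hand": the finger opening in mm, from 0 to 85.4; "delta_pos": the shift along the tool's x, y, z scaled (see below), a list of three; "turn": the turn about the tool's z scaled (see below). In form: {"hand": [hand, ...], "delta_pos": [[dx, dy, dz], ...], "turn": [turn, ...]}. A call has exactly 5 rows; each row shifts and turns the commanded pose from where the row before left it, along the tool's axes as they then stand; what a row does not reach is not made up. The controller multiplies each number of a shift by 0.8 m and each number of a turn by 5 degrees. A row lasts 1/12 s, in which the tool goes at most 41.7 mm and 7.16 degrees, less where a joint would pass 70% of its speed; a pose out of reach is approached as far as the arm can. A call with a number of a shift or a turn outside -1 to 1 is refused whole. A call with a gripper value outside its range is refused whole. The fingers move at their own pace and stop on an object; FORCE is the grip in N (left out, the last holds). Time passes only in rows, so rows that do not move let the fingers close, or fill a call up. It gives the time, the measured TCP pose, the force and the opening at its end, in the units of the state.
- env.get_state(): the state, without advancing time (a new reading comes with each control period).
- env.read_camera(name): name is "side" or "top"; returns a dict with "pixels" (420x560x3 uint8, red, green, blue), "depth" (420x560 float32, m along the optical axis (not along the pixel's ray), 0 where there is no reading), "fx", "fy", "cx", "cy" (pixels), "D" ([k1, k2, p1, p2, k3] as OpenCV has them; the pictures are not rectified), "origin" and "orientation" of the camera in the world. Camera axes: x right, y down, z forward; pixel columns grow to the right and rows downward; lengths in m; the calibration is good to about 2 mm. A picture is of the moment at which its call begins.
- env.hand_in(): hands the job in, once; it reports no verdict.
Trained networks look in the newest picture that a camera, given by its name, has taken for a name from the list of things; names that differ only in an ending like _2 or _b are one class to them, and where a whole thing is asked for, a point or a joint stands for the part that bears it (a point fixed in the world has none). Each returns a list of dicts, best first, with "score" (0 to 1); they miss things now and then, are a little off and sometimes report something else, mostly with a low value. They report only what shows in the picture. A call takes as long as a camera call.
- env.find_in(camera, target): "location" ([row, column] in pixels, amid what is visible of it).
- env.pinpoint(camera, target): "location" ([row, column] in pixels: a listed point, or the origin of a listed thing).
The state is a dict: "clock": time; "joint_pos": joint angles; "qvel": joint speeds; "tau": joint torques, N m; "tcp_pos": TCP position; "orientation": TCP orientation; "wrist_force": force on the tool from outside, world axes, zero at the start; "ft_torque": the same for the moment, N m; "finger_gap": finger opening in m.
Only numpy, scipy, OpenCV 4.12 (cv2) and the standard library are available. Lean on these libraries where they do the work, as an engineer would, in place of code of your own. Each camera call takes 0.05 s, during which the arm holds its last target.

## Working session

There is one attempt and no reset: what is moved stays moved. The work goes in short steps, Python scripts to look and compute and a shell command to move; the robot and the scene stay as the last step left them, time stands still between calls to the robot, and variables do not carry over. Pictures are saved under pics/ and viewed, and the job is handed in when it is done.

```bash
mkdir -p pics
cat > h.py <<'E'
import numpy as np, cv2
from scipy.spatial.transform import Rotation as R
from workcell import env
def q(o): return R.from_quat([o[1],o[2],o[3],o[0]])
def K(c): return np.array([[c['fx'],0,c['cx']],[0,c['fy'],c['cy']],[0,0,1.]])
def ray(c,rc):
    p=cv2.undistortPoints(np.array([[[rc[1],rc[0]]]],float),K(c),np.array(c['D'],float))[0,0]
    return np.array([p[0],p[1],1.])
def atz(c,rc,z):
    d=q(c['orientation']).apply(ray(c,rc)); o=np.array(c['origin']); return o+d*(z-o[2])/d[2]
def atd(c,rc):
    r,k=int(round(rc[0])),int(round(rc[1])); w=c['depth'][max(r-1,0):r+2,max(k-1,0):k+2]; w=w[w>0]
    if not len(w): return None
    return np.array(c['origin'])+q(c['orientation']).apply(ray(c,rc)*np.median(w))
def cloud(c):
    h,w=c['depth'].shape; u,v=np.meshgrid(np.arange(w),np.arange(h))
    p=cv2.undistortPoints(np.stack([u,v],-1).reshape(-1,1,2).astype(float),K(c),np.array(c['D'],float))[:,0]
    P=np.c_[p,np.ones(len(p))]*c['depth'].reshape(-1,1)
    return (np.array(c['origin'])+q(c['orientation']).apply(P)).reshape(h,w,3)
def save(c,n): cv2.imwrite(n,cv2.cvtColor(c['pixels'],cv2.COLOR_RGB2BGR))
E
python3 - <<'E'
from h import *
np.set_printoptions(precision=4,suppress=True)
s=env.get_state(); print(s['clock'],s['tcp_pos'],s['orientation'],s['finger_gap'],s['wrist_force'],env.nose_length)
print(q(s['orientation']).as_matrix())
for n in ['top','side']:
    c=env.read_camera(n); save(c,f'pics/{n}0.png'); np.save(f'pics/{n}0.npy',c,allow_pickle=True)
    print(n,c['origin'],c['orientation'],c['fx'])
    for t in ['vial_tall','vial_a','rack','tray_in','hinge_mid','handle_mid','timer','beaker','plunger','chest']:
        for d in env.pinpoint(n,t)[:4]: print(t,d['score'],d['location'],atd(c,d['location']))
E
```

```text
0.0 [0.1669 0.5497 0.2414] [-0.0003  0.1469  0.9892 -0.0009] 0.08538623572780916 [-0.008   0.1232  1.0727] 0.011
[[-0.9568  0.2906 -0.0008]
 [ 0.2906  0.9568 -0.0016]
 [ 0.0003 -0.0018 -1.    ]]
top [ 0.477  -0.0333  1.4576] [ 0.0334 -0.7006  0.7117 -0.0398] 535.2022871015524
vial_tall 0.49 [263.0, 275.8] [ 0.4778 -0.0569  0.0831]
vial_a 0.63 [266.0, 292.2] [ 0.4694 -0.0994  0.0679]
vial_a 0.44 [273.1, 321.9] [ 0.4497 -0.1763  0.0626]
vial_a 0.41 [268.7, 307.4] [ 0.4619 -0.1382  0.0723]
rack 0.73 [271.2, 297.2] [ 0.4552 -0.1142  0.0289]
tray_in 0.83 [202.6, 286.5] [ 0.6419 -0.0903  0.0032]
tray_in 0.65 [269.2, 305.1] [ 0.4604 -0.1337  0.0521]
hinge_mid 0.61 [183.5, 201.1] [0.686  0.1334 0.0835]
handle_mid 0.93 [235.8, 202.2] [0.5481 0.1261 0.1242]
timer 0.81 [295.5, 159.5] [0.396  0.2539 0.0169]
timer 0.61 [238.5, 199.1] [0.5435 0.1391 0.0823]
plunger 0.7 [292.7, 392.7] [ 0.3941 -0.3655  0.0364]
plunger 0.58 [271.2, 326.6] [ 0.4545 -0.1881  0.0676]
plunger 0.41 [150.2, 249.1] [0.7891 0.0103 0.004 ]
plunger 0.32 [268.7, 307.1] [ 0.4619 -0.1374  0.0723]
chest 0.41 [273.1, 324.8] [ 0.4497 -0.1831  0.0695]
side [ 0.1354 -1.0984  0.6258] [-0.5348  0.8205 -0.1666  0.1142] 526.985137947058
vial_tall 0.74 [266.5, 233.6] [ 0.4412 -0.1965  0.0639]
vial_tall 0.58 [255.2, 223.6] [ 0.4543 -0.0891  0.0321]
vial_a 0.57 [284.4, 237.8] [ 0.4429 -0.2157  0.0307]
vial_a 0.55 [266.3, 230.0] [ 0.448  -0.1523  0.0387]
vial_a 0.49 [273.8, 235.3] [ 0.4438 -0.1989  0.0469]
rack 0.69 [274.9, 230.9] [ 0.4408 -0.1785  0.0333]
tray_in 0.82 [249.5, 298.4] [ 0.5413 -0.2947  0.1334]
hinge_mid 0.93 [186.1, 277.1] [0.687  0.1372 0.0833]
hinge_mid 0.32 [218.4, 252.1] [0.5786 0.05   0.0421]
timer 0.6 [212.7, 169.2] [0.3978 0.2185 0.0176]
beaker 0.73 [226.7, 334.4] [ 0.7829 -0.0225  0.0131]
plunger 0.84 [348.0, 241.2] [ 0.386  -0.3884  0.0101]
chest 0.56 [219.7, 251.1] [0.5758 0.0498 0.039 ]
```

View pics/top0.png

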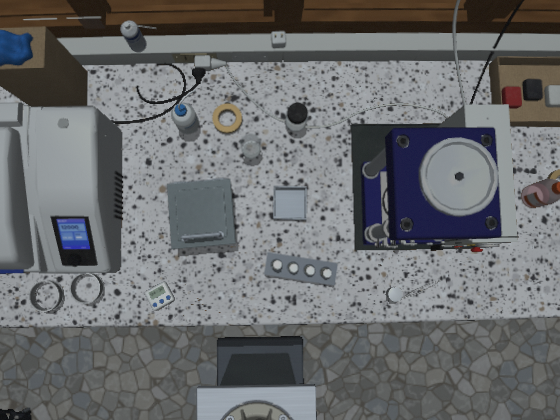

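View pics/side0.png

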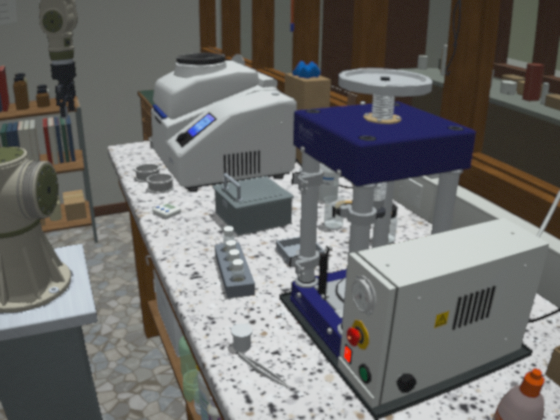

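Run:
```python
from h import *
for n,(r0,r1,c0,c1) in dict(top=(240,300,250,350),side=(200,320,180,340)).items():
    c=np.load(f'pics/{n}0.npy',allow_pickle=True).item(); im=cv2.cvtColor(c['pixels'],cv2.COLOR_RGB2BGR)[r0:r1,c0:c1]
    cv2.imwrite(f'pics/{n}0z.png',cv2.resize(im,None,fx=5,fy=5,interpolation=cv2.INTER_CUBIC))
    P=cloud(c)
    # rack top
    m=(abs(P[...,2]-.030)<.004)&(abs(P[...,0]-.46)<.06)&(abs(P[...,1]+.12)<.15)
    X=P[m][:,:2].astype(np.float32); print(n,'rack',len(X),cv2.minAreaRect(X), X.min(0),X.max(0))
    m=(abs(P[...,2]-.083)<.008)&(abs(P[...,0]-.6)<.14)&(abs(P[...,1]-.13)<.14)
    X=P[m][:,:2].astype(np.float32); print(n,'lid',len(X),cv2.minAreaRect(X),np.median(P[m][:,2]))
    m=(abs(P[...,2]-.025)<.005)&(abs(P[...,0]-.64)<.08)&(abs(P[...,1]+.09)<.08)
    X=P[m][:,:2].astype(np.float32); print(n,'tray',len(X),cv2.minAreaRect(X))
    m=(P[...,2]>.112)&(P[...,2]<.14)&(abs(P[...,0]-.55)<.1)&(abs(P[...,1]-.13)<.1)
    X=P[m][:,:2].astype(np.float32); print(n,'handle',len(X),cv2.minAreaRect(X),P[m][:,2].max())
    m=(P[...,2]>.055)&(abs(P[...,0]-.46)<.05)&(abs(P[...,1]+.12)<.12)
    for p in []: pass
    ys=P[m]; 
    for y in np.arange(-.22,0,.01):
        t=ys[abs(ys[:,1]-y)<.005]; 
        if len(t): print(round(y,3),len(t),t.mean(0).round(4),t[:,2].max().round(4))
```

```text
top rack 949 ((0.4645637571811676, -0.1498447209596634), (0.09454241394996643, 0.24312356114387512), 2.296719551086426) [ 0.4197201  -0.26941445] [ 0.5166685  -0.02869068]
top lid 4066 ((0.6120551824569702, 0.13470369577407837), (0.17514640092849731, 0.16674990952014923), 3.9927761554718018) 0.08334689973464937
top tray 167 ((0.6417505145072937, -0.09700799733400345), (0.08971074223518372, 0.08998033404350281), 87.8083267211914)
top handle 157 ((0.5506614446640015, 0.13038183748722076), (0.009858946315944195, 0.09885143488645554), 4.292509078979492) 0.13347979397937149
-0.2 6 [ 0.4514 -0.1966  0.0666] 0.0737
-0.19 33 [ 0.4516 -0.19    0.0674] 0.0728
-0.18 27 [ 0.4516 -0.1807  0.0667] 0.074
-0.15 27 [ 0.4593 -0.1487  0.069 ] 0.0728
-0.14 27 [ 0.4586 -0.1403  0.0692] 0.0757
-0.13 6 [ 0.459  -0.1344  0.0687] 0.0752
-0.11 15 [ 0.466  -0.1082  0.0698] 0.074
-0.1 34 [ 0.4663 -0.1     0.0691] 0.0743
-0.09 13 [ 0.4676 -0.0925  0.066 ] 0.0714
-0.07 17 [ 0.476  -0.0678  0.0728] 0.0864
-0.06 36 [ 0.4752 -0.0602  0.0794] 0.0875
-0.05 35 [ 0.475  -0.0513  0.0758] 0.0903
-0.04 1 [ 0.4755 -0.0447  
[... 557 characters left out ...]
010807730257511139, 0.09843786060810089), 5.002458095550537) 0.1299211568916961
-0.21 2 [ 0.4498 -0.2061  0.0648] 0.0717
-0.2 76 [ 0.4497 -0.2     0.0644] 0.0732
-0.19 34 [ 0.4486 -0.1908  0.0698] 0.0746
-0.18 6 [ 0.4516 -0.1831  0.0718] 0.0726
-0.16 41 [ 0.458  -0.1576  0.0656] 0.0732
-0.15 51 [ 0.4558 -0.1507  0.0667] 0.0734
-0.14 13 [ 0.4576 -0.1424  0.0712] 0.0743
-0.12 15 [ 0.4651 -0.1161  0.0661] 0.073
-0.11 57 [ 0.4639 -0.1104  0.0661] 0.0742
-0.1 17 [ 0.4638 -0.1022  0.069 ] 0.074
-0.09 1 [ 0.4644 -0.0939  0.0718] 0.0718
-0.08 16 [ 0.4765 -0.0761  0.0701] 0.0852
-0.07 98 [ 0.4726 -0.0704  0.072 ] 0.0858
-0.06 24 [ 0.4727 -0.0607  0.0786] 0.0861
-0.05 2 [ 0.475  -0.0533  0.084 ] 0.084
```

View pics/top0z.png

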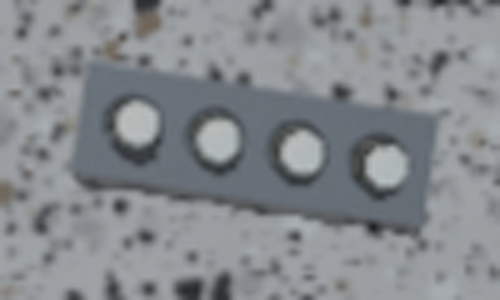

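View pics/side0z.png

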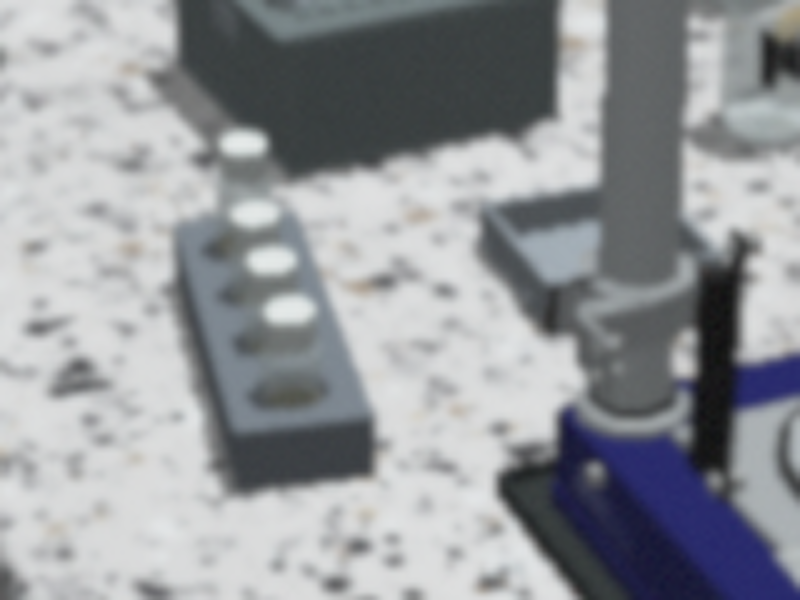

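```bash
python3 -m creep '{"hand":[85,85,85,85,85],"delta_pos":[[0,0,0],[0,0,0],[0,0,0],[0,0,0],[0,0,0]],"turn":[1,1,1,1,1]}'
python3 - <<'E'
from h import *
np.set_printoptions(precision=4,suppress=True)
c=np.load('pics/top0.npy',allow_pickle=True).item()
def proj(c,X):
    Rm=q(c['orientation']).as_matrix().T; t=-Rm@np.array(c['origin'])
    return cv2.projectPoints(np.array(X,float).reshape(-1,1,3),cv2.Rodrigues(Rm)[0],t,K(c),np.array(c['D'],float))[0][:,0]
# white caps by threshold
g=c['pixels'].astype(int)
sub=g[240:300,255:350].min(2); m=(sub>185).astype(np.uint8)
n,l,st,ce=cv2.connectedComponentsWithStats(m)
for i in range(1,n):
    if 20<st[i,4]<300:
        u,v=ce[i]; rc=(v+240,u+255); print(st[i],rc,atz(c,rc,.070),atz(c,rc,.084))
s=env.get_state(); print(s['clock'],s['tcp_pos'],q(s['orientation']).as_matrix()[:,1],s['joint_pos'])
E
```

```text
clock: 1.52
tcp_pos: [0.1671, 0.5502, 0.2423]
orientation: [-0.0, 0.359, 0.933, 0.0]
wrist_force: [0.5, 0.4, -0.1]
finger_gap: 0.0853
1.5167 [0.1671 0.5502 0.2423] [0.6709 0.7415 0.0001] [1.1364 0.3132 0.0461 1.3036 0.     1.8718]
```

Run:
```python
from h import *
np.set_printoptions(precision=4,suppress=True)
c=np.load('pics/top0.npy',allow_pickle=True).item(); c2=np.load('pics/side0.npy',allow_pickle=True).item()
ctr=[]
for (r,k,z) in [(264.5,277,.084),(268,293.3,.070),(270.5,309.5,.07),(273,327,.07)]:
    r0,k0=int(r)-7,int(k)-7
    w=c['pixels'][r0:r0+15,k0:k0+15].astype(float).mean(2); t=w.max()-35; m=(w>t).astype(np.uint8)
    n,l,st,ce=cv2.connectedComponentsWithStats(m); i=l[7,7]; u,v=ce[i]
    p=atz(c,(v+r0,u+k0),z); print(st[i,4],p); ctr.append(p)
ctr=np.array(ctr); d=ctr[0]-ctr[3]; print('yaw row',np.degrees(np.arctan2(d[1],d[0])),np.linalg.norm(d[:2]),'mean',ctr.mean(0))
# side: caps
for (r,k,z) in [(200+143/5,180+243/5,.084),(200+215/5,180+255/5,.070),(200+263/5,180+270/5,.07),(200+310/5,180+290/5,.07)]:
    print('side',atz(c2,(r,k),z))
for n,cc in (('t',c),('s',c2)):
    P=cloud(cc); g=cc['pixels']
    m=(P[...,2]>.118)&(P[...,2]<.14)&(abs(P[...,0]-.55)<.05)&(abs(P[...,1]-.13)<.08); X=P[m]
    a=np.linalg.svd(X[:,:2]-X[:,:2].mean(0))[2][0]; print(n,'bar',len(X),X.mean(0),X.min(0),X.max(0),a,np.degrees(np.arctan2(a[1],a[0])))
```

```text
47 [ 0.4748 -0.0599  0.084 ]
48 [ 0.4655 -0.1018  0.07  ]
46 [ 0.4586 -0.145   0.07  ]
48 [ 0.4501 -0.1884  0.07  ]
yaw row 79.1241859582722 0.13085477160580516 mean [ 0.4623 -0.1238  0.0735]
side [ 0.4768 -0.0631  0.084 ]
side [ 0.467  -0.1068  0.07  ]
side [ 0.4585 -0.151   0.07  ]
side [ 0.4527 -0.1923  0.07  ]
t bar 156 [0.5505 0.1297 0.126 ] [0.543  0.0813 0.1191] [0.5575 0.1796 0.1335] [ 0.0739 -0.9973] -85.76451807543442
s bar 83 [0.5488 0.1197 0.1256] [0.5413 0.0779 0.1191] [0.559  0.17   0.1299] [ 0.0938 -0.9956] -84.61497249226197
```

```bash
python3 -m creep '{"hand":[85,85,85,85,85],"delta_pos":[[0,0,0],[0,0,0],[0,0,0],[0,0,0],[0,0,0]],"turn":[1,1,1,1,1]}'
python3 -m creep '{"hand":[85,85,85,85,85],"delta_pos":[[0,0,0],[0,0,0],[0,0,0],[0,0,0],[0,0,0]],"turn":[1,1,1,1,1]}'
```

```text
clock: 1.93
tcp_pos: [0.1671, 0.5502, 0.2423]
orientation: [-0.0, 0.553, 0.833, 0.0]
wrist_force: [0.1, -0.1, -0.0]
finger_gap: 0.0852
clock: 2.35
tcp_pos: [0.1671, 0.5502, 0.2423]
orientation: [-0.0, 0.72, 0.694, 0.0]
wrist_force: [-0.7, 1.1, -1.1]
finger_gap: 0.0849
```

```bash
python3 -m creep '{"hand":[85,85,85,85,85],"delta_pos":[[0,0,0],[0,0,0],[-0.02,0.015,0],[-0.034,0.026,0],[-0.034,0.026,0]],"turn":[1,0.76,0,0,0]}'
python3 -m creep '{"hand":[85,85,85,85,85],"delta_pos":[[-0.034,0.026,0],[-0.034,0.026,0],[-0.034,0.026,0],[-0.034,0.026,0],[-0.034,0.026,0]],"turn":[0,0,0,0,0]}'
python3 -m creep '{"hand":[85,85,85,85,85],"delta_pos":[[-0.034,0.026,0],[-0.034,0.026,0],[-0.034,0.026,0],[-0.034,0.026,0],[-0.034,0.026,0]],"turn":[0,0,0,0,0]}'
python3 -m creep '{"hand":[85,85,85,85,85],"delta_pos":[[-0.034,0.026,0],[-0.034,0.026,0],[-0.034,0.026,0],[-0.034,0.026,0],[-0.034,0.026,0]],"turn":[0,0,0,0,0]}'
python3 -m creep '{"hand":[85,85,60,60,60],"delta_pos":[[-0.034,0.026,0],[-0.034,0.026,0],[-0.014,0.011,0],[0,0,0],[0,0,0]],"turn":[0,0,0,0,0]}'
cat > st.py <<'E'
from h import *
import sys
np.set_printoptions(precision=4,suppress=True)
s=env.get_state(); M=q(s['orientation']).as_matrix(); p=np.array(s['tcp_pos'])
print(s['clock'],p,'yaw',np.degrees(np.arctan2(M[1,1],M[0,1])),'F',s['wrist_force'],s['finger_gap'],s['joint_pos'])
if len(sys.argv)>1:
    t=np.array([float(a) for a in sys.argv[1:4]]); print('scaled',M.T@(t-p)/0.8)
E
python3 st.py 0.4755 -0.0615 0.047
```

```text
clock: 2.77
tcp_pos: [0.2066, 0.4707, 0.242]
orientation: [0.0, 0.769, 0.639, -0.0]
wrist_force: [0.5, 0.4, 1.6]
finger_gap: 0.0848
clock: 3.18
tcp_pos: [0.284, 0.3168, 0.2425]
orientation: [0.0, 0.77, 0.638, 0.0]
wrist_force: [0.7, 0.5, 0.3]
finger_gap: 0.0849
clock: 3.6
tcp_pos: [0.3611, 0.1637, 0.2426]
orientation: [0.0, 0.77, 0.638, 0.0]
wrist_force: [-0.1, 0.8, 0.5]
finger_gap: 0.0848
clock: 4.02
tcp_pos: [0.4381, 0.0106, 0.2426]
orientation: [0.0, 0.77, 0.638, 0.0]
wrist_force: [0.2, 0.3, 0.7]
finger_gap: 0.0855
clock: 4.43
tcp_pos: [0.4747, -0.0617, 0.242]
orientation: [-0.001, 0.77, 0.638, -0.0]
wrist_force: [0.0, 1.0, 0.8]
finger_gap: 0.0599
4.4333 [ 0.4747 -0.0617  0.242 ] yaw -10.779682253814022 F [0.0164 0.9538 0.8018] 0.05988839092683175 [-0.2975  0.128  -0.1913  1.2527  0.0005  1.4615]
scaled [0.0002 0.0013 0.2437]
```

```bash
python3 -m creep '{"hand":[60,60,60,60,60],"delta_pos":[[0,0.001,0.035],[0,0,0.04],[0,0,0.04],[0,0,0.035],[0,0,0.017]],"turn":[0,0,0,0,0]}'
python3 - <<'E'
from h import *
for n,(r0,r1,c0,c1) in dict(top=(200,320,220,360),side=(170,320,160,320)).items():
    c=env.read_camera(n); im=cv2.cvtColor(c['pixels'],cv2.COLOR_RGB2BGR)[r0:r1,c0:c1]
    cv2.imwrite(f'pics/{n}1z.png',cv2.resize(im,None,fx=4,fy=4,interpolation=cv2.INTER_CUBIC))
E
```

```text
clock: 4.85
tcp_pos: [0.4726, -0.0591, 0.1056]
orientation: [-0.002, 0.769, 0.639, -0.001]
wrist_force: [-0.5, -0.1, 0.3]
finger_gap: 0.0602
```

View pics/side1z.png

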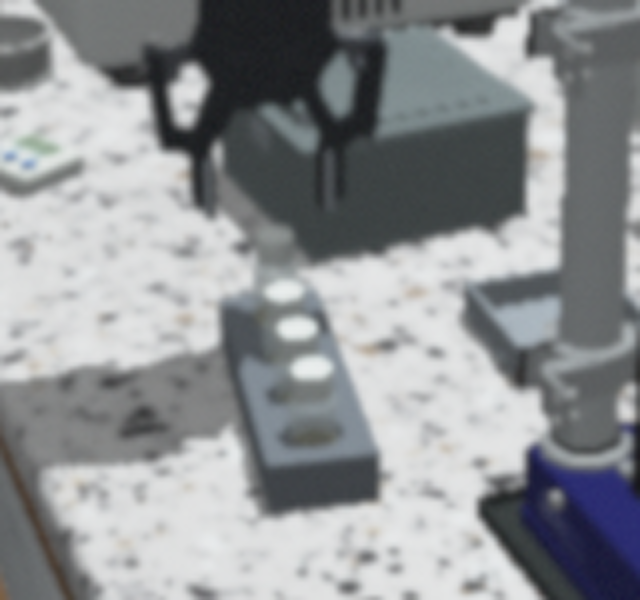

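View pics/top1z.png

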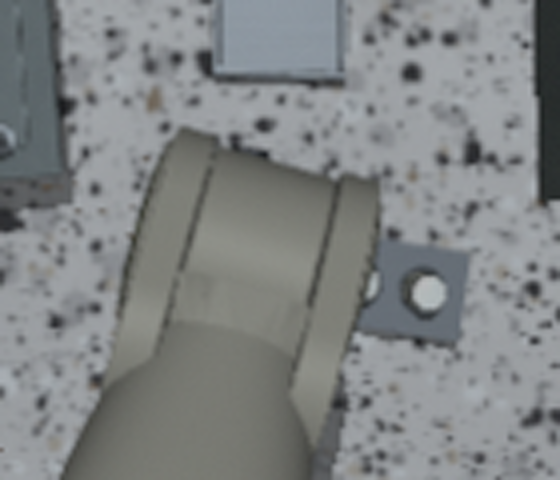

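```bash
python3 st.py 0.4755 -0.0615 0.048
```

```text
4.95 [ 0.4726 -0.0592  0.1063] yaw -10.563474292642896 F [ 0.261   0.604  -0.6526] 0.05994207330908066 [-0.2936  0.2186 -0.4309  0.9276  0.0004  1.4615]
scaled [-0.0023  0.0046  0.0728]
```

```bash
python3 -m creep '{"hand":[60,60,60,60,60],"delta_pos":[[-0.002,0.0045,0.02],[0,0,0.025],[0,0,0.02],[0,0,0.008],[0,0,0]],"turn":[0,0,0,0,0]}' 25; python3 st.py 0.4755 -0.0615 0.048
```

```text
clock: 5.37
tcp_pos: [0.4783, -0.0629, 0.0502]
orientation: [-0.001, 0.77, 0.639, -0.0]
wrist_force: [-0.6, -0.5, 0.8]
finger_gap: 0.0598
5.3667 [ 0.4783 -0.0629  0.0502] yaw -10.620954357629957 F [-0.6384 -0.4948  0.7533] 0.05976668869725107 [-0.2974  0.2886 -0.4972  0.7865  0.0002  1.4587]
scaled [ 0.001  -0.0037  0.0027]
```

```bash
python3 -m creep '{"hand":[60,60,60,60,40],"delta_pos":[[0.0005,-0.003,0.002],[0,0,0],[0,0,0],[0,0,0],[0,0,0]],"turn":[0,0,0,0,0]}' 25; python3 st.py 0.4755 -0.0615 0.048
python3 -m creep '{"hand":[34,34,34,30,30],"delta_pos":[[0,0,0],[0,0,0],[0,0,0],[0,0,0],[0,0,0]],"turn":[0,0,0,0,0]}' 25; python3 st.py 0.4755 -0.0615 0.048
python3 - <<'E'
from h import *
for n,(r0,r1,c0,c1) in dict(side=(170,320,160,320)).items():
    c=env.read_camera(n); im=cv2.cvtColor(c['pixels'],cv2.COLOR_RGB2BGR)[r0:r1,c0:c1]
    cv2.imwrite(f'pics/{n}2z.png',cv2.resize(im,None,fx=4,fy=4,interpolation=cv2.INTER_CUBIC))
E
```

```text
clock: 5.78
tcp_pos: [0.4772, -0.0632, 0.0494]
orientation: [0.001, 0.77, 0.638, 0.0]
wrist_force: [0.5, 0.1, -0.5]
finger_gap: 0.0492
5.7833 [ 0.4772 -0.0632  0.0494] yaw -10.691576402168682 F [ 0.5218  0.0627 -0.4631] 0.04924044000600486 [-0.2987  0.286  -0.5035  0.78    0.0001  1.4587]
scaled [ 0.0017 -0.0025  0.0017]
clock: 6.2
tcp_pos: [0.4766, -0.063, 0.0486]
orientation: [-0.0, 0.77, 0.638, -0.0]
wrist_force: [-0.9, 0.6, 0.7]
finger_gap: 0.0302
6.2 [ 0.4766 -0.063   0.0486] yaw -10.693896344347985 F [-0.9205  0.6236  0.6505] 0.030183144326896557 [-0.2987  0.287  -0.5043  0.7797  0.0001  1.4587]
scaled [ 0.0016 -0.0018  0.0008]
```

View pics/side2z.png

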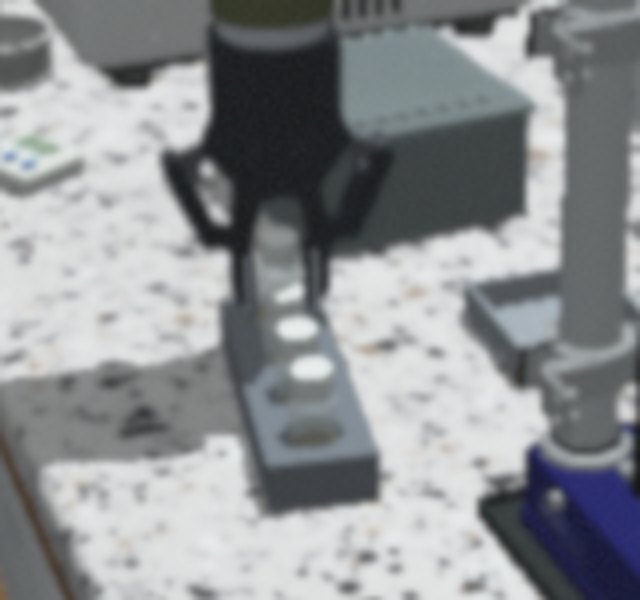

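```bash
python3 -m creep '{"hand":[24,20,20,20,20],"delta_pos":[[0,-0.001,0],[0,0,0],[0,0,0],[0,0,0],[0,0,0]],"turn":[0,0,0,0,0]}' 25
python3 -m creep '{"hand":[20,20,20,20,20],"delta_pos":[[0,0,0],[0,0,0],[0,0,-0.005],[0,0,-0.01],[0,0,-0.02]],"turn":[0,0,0,0,0]}' 25; 
python3 st.py 0.642 -0.099 0.20
```

```text
clock: 6.67
tcp_pos: [0.4758, -0.0628, 0.0488]
orientation: [-0.0, 0.77, 0.638, 0.0]
wrist_force: [-0.7, 1.5, 3.6]
finger_gap: 0.0259
clock: 7.08
tcp_pos: [0.4748, -0.0627, 0.0759]
orientation: [-0.001, 0.77, 0.638, -0.001]
wrist_force: [0.8, 0.1, -0.9]
finger_gap: 0.0258
7.0833 [ 0.4748 -0.0627  0.0759] yaw -10.696575473211926 F [ 0.8318  0.0924 -0.9117] 0.025824445576483352 [-0.299   0.2531 -0.4709  0.8497 -0.0001  1.4585]
scaled [-0.0058  0.2133 -0.1557]
```

```bash
python3 -m creep '{"hand":[20,20,20,20,20],"delta_pos":[[0,0,-0.03],[0,0,-0.03],[0,0,-0.03],[0,0.012,-0.01],[0,0.025,0]],"turn":[0,0,0,0,0]}' 25
python3 -m creep '{"hand":[20,20,20,20,20],"delta_pos":[[-0.001,0.035,0],[0,0.035,0],[0,0.035,0],[0,0.035,0],[0,0.03,0]],"turn":[0,0,0,0,0]}' 25
python3 -m creep '{"hand":[20,20,20,20,20],"delta_pos":[[0,0.006,0],[0,0,0],[0,0,0],[0,0,0],[0,0,0]],"turn":[0,0,0,0,0]}' 25
python3 st.py 0.642 -0.096 0.046
python3 - <<'E'
from h import *
np.set_printoptions(precision=4,suppress=True)
for n,(r0,r1,c0,c1) in dict(side=(150,300,180,340),top=(160,300,220,360)).items():
    c=env.read_camera(n); im=cv2.cvtColor(c['pixels'],cv2.COLOR_RGB2BGR)[r0:r1,c0:c1]
    cv2.imwrite(f'pics/{n}3z.png',cv2.resize(im,None,fx=4,fy=4,interpolation=cv2.INTER_CUBIC))
E
```

```text
clock: 7.5
tcp_pos: [0.5055, -0.0686, 0.1603]
orientation: [0.002, 0.77, 0.638, 0.001]
wrist_force: [0.3, -0.0, -0.6]
finger_gap: 0.0261
clock: 7.92
tcp_pos: [0.6405, -0.0949, 0.1571]
orientation: [0.001, 0.77, 0.638, 0.0]
wrist_force: [0.1, -0.7, -0.3]
finger_gap: 0.0259
clock: 8.33
tcp_pos: [0.6421, -0.095, 0.157]
orientation: [-0.0, 0.77, 0.638, -0.0]
wrist_force: [0.1, -0.3, -0.2]
finger_gap: 0.026
8.3333 [ 0.6421 -0.095   0.157 ] yaw -10.689192197134044 F [ 0.0897 -0.2803 -0.249 ] 0.026044261400542012 [-0.2705  0.4908  0.102   1.1826  0.      1.4869]
scaled [-0.0013  0.0002  0.1388]
```

View pics/side3z.png

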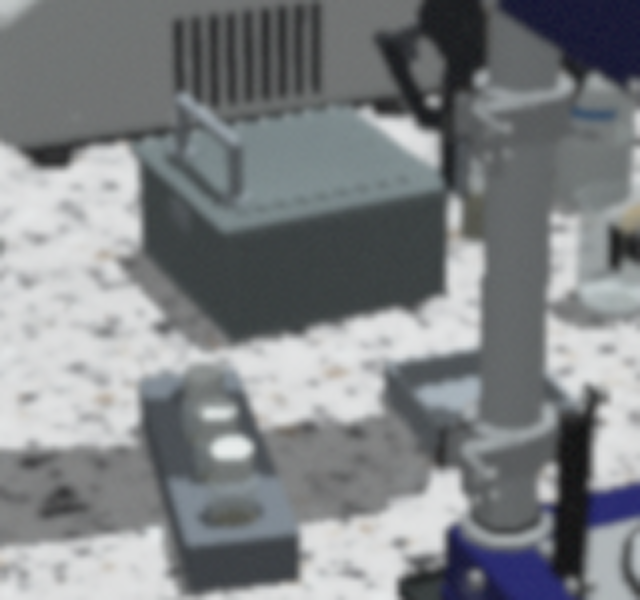

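View pics/top3z.png

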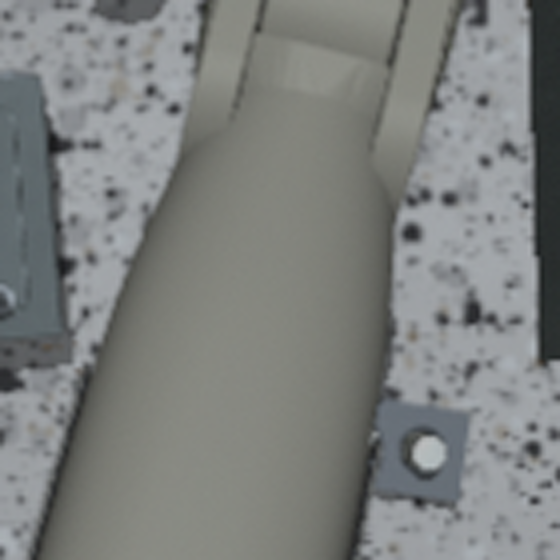

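```bash
python3 -m creep '{"hand":[20,20,20,20,20],"delta_pos":[[-0.001,0,0.02],[0,0,0.035],[0,0,0.035],[0,0,0.03],[0,0,0.012]],"turn":[0,0,0,0,0]}' 25
python3 -m creep '{"hand":[20,20,20,20,20],"delta_pos":[[0,0,0],[0,0,0],[0,0,0],[0,0,0],[0,0,0]],"turn":[0,0,0,0,0]}' 25
python3 st.py 0.642 -0.096 0.045
```

```text
clock: 8.85
tcp_pos: [0.6403, -0.0953, 0.0477]
orientation: [-0.002, 0.77, 0.638, -0.001]
wrist_force: [-0.3, 0.4, -0.2]
finger_gap: 0.0258
clock: 9.27
tcp_pos: [0.6443, -0.0964, 0.053]
orientation: [0.001, 0.77, 0.638, 0.001]
wrist_force: [-0.2, -0.1, -0.4]
finger_gap: 0.0263
9.2667 [ 0.6443 -0.0964  0.053 ] yaw -10.688997963943647 F [-0.1831 -0.0662 -0.3738] 0.026282599946018115 [-0.2717  0.5646 -0.0442  0.9589  0.0001  1.4857]
scaled [-0.0001 -0.0029  0.0099]
```

```bash
python3 -m creep '{"hand":[20,20,20,20,20],"delta_pos":[[0,-0.001,0.004],[0,0,0.003],[0,0,0],[0,0,0],[0,0,0]],"turn":[0,0,0,0,0]}' 25
python3 st.py 0.642 -0.096 0.045
python3 -m creep '{"hand":[20,20,20,20,20],"delta_pos":[[0,0,0.0015],[0,0,0],[0,0,0.0015],[0,0,0],[0,0,0]],"turn":[0,0,0,0,0]}' 25
python3 st.py 0.642 -0.096 0.045
```

```text
clock: 9.68
tcp_pos: [0.6422, -0.0959, 0.0454]
orientation: [-0.0, 0.77, 0.638, -0.0]
wrist_force: [-0.4, 0.2, -0.4]
finger_gap: 0.0261
9.6833 [ 0.6422 -0.0959  0.0454] yaw -10.690131993728494 F [-0.4147  0.2415 -0.3569] 0.026100499399474245 [-0.2718  0.5702 -0.0551  0.9458  0.0001  1.4856]
scaled [-0.0002 -0.0002  0.0005]
clock: 10.1
tcp_pos: [0.6425, -0.0957, 0.0447]
orientation: [0.0, 0.77, 0.638, 0.0]
wrist_force: [-2.9, 0.9, 9.7]
finger_gap: 0.0257
10.1 [ 0.6425 -0.0957  0.0447] yaw -10.677981569680835 F [-2.9216  0.8872  9.7098] 0.02567884859937735 [-0.2716  0.5704 -0.0567  0.9427  0.0004  1.4856]
scaled [-0.0004 -0.0005 -0.0004]
```

```bash
python3 -m creep '{"hand":[20,20,20,30,34],"delta_pos":[[0,0,-0.002],[0,0,0],[0,0,0],[0,0,0],[0,0,0]],"turn":[0,0,0,0,0]}' 25
python3 -m creep '{"hand":[40,50,56,56,56],"delta_pos":[[0,0,0],[0,0,0],[0,0,0],[0,0,-0.005],[0,0,-0.015]],"turn":[0,0,0,0,0]}' 25
python3 -m creep '{"hand":[56,56,56,56,56],"delta_pos":[[0,0,-0.03],[0,0,-0.035],[0,0,-0.035],[0,0,-0.035],[0,0,-0.03]],"turn":[0,0,0,0,0]}' 25
python3 st.py 0.549 0.127 0.19
```

```text
clock: 10.52
tcp_pos: [0.6421, -0.0959, 0.0443]
orientation: [-0.0, 0.77, 0.638, -0.0]
wrist_force: [0.2, 0.5, 0.1]
finger_gap: 0.0339
clock: 10.93
tcp_pos: [0.6408, -0.0956, 0.0593]
orientation: [-0.002, 0.77, 0.638, -0.001]
wrist_force: [0.3, 0.9, -0.3]
finger_gap: 0.0561
clock: 11.35
tcp_pos: [0.6426, -0.096, 0.1962]
orientation: [0.001, 0.77, 0.638, 0.001]
wrist_force: [-0.5, -0.2, 0.0]
finger_gap: 0.0558
11.35 [ 0.6426 -0.096   0.1962] yaw -10.688127264907738 F [-0.4713 -0.2134  0.0329] 0.055822813699191814 [-0.2718  0.473   0.1707  1.2658  0.0001  1.4856]
scaled [ 0.2522 -0.1667  0.0073]
```

```bash
python3 -m creep '{"hand":[56,56,56,56,56],"delta_pos":[[0.02,-0.014,0],[0.035,-0.023,0],[0.035,-0.023,0],[0.035,-0.023,0],[0.035,-0.023,0]],"turn":[0,0,0,0,0]}' 25
python3 -m creep '{"hand":[56,56,56,50,50],"delta_pos":[[0.035,-0.023,0],[0.035,-0.023,0],[0.024,-0.014,0],[0,0,0],[0,0,0]],"turn":[0,0,-1,-1,-0.95]}' 25
python3 st.py 0.550 0.128 0.115
python3 - <<'E'
from h import *
np.set_printoptions(precision=4,suppress=True)
for n,(r0,r1,c0,c1) in dict(side=(140,300,170,350),top=(160,300,160,340)).items():
    c=env.read_camera(n); np.save(f'pics/{n}4.npy',c,allow_pickle=True);im=cv2.cvtColor(c['pixels'],cv2.COLOR_RGB2BGR)[r0:r1,c0:c1]
    cv2.imwrite(f'pics/{n}4z.png',cv2.resize(im,None,fx=4,fy=4,interpolation=cv2.INTER_CUBIC)[:600])
    P=cloud(c); m=(abs(P[...,0]-.642)<.036)&(abs(P[...,1]+.097)<.036)&(P[...,2]>.05)&(P[...,2]<.12); X=P[m]; print(n,len(X),X.mean(0),X.min(0),X.max(0))
    for d in env.pinpoint(n,'vial_tall')[:3]: print(d)
E
```

```text
clock: 11.77
tcp_pos: [0.5821, 0.0466, 0.1941]
orientation: [0.0, 0.77, 0.638, 0.001]
wrist_force: [1.2, 0.2, -0.2]
finger_gap: 0.0562
clock: 12.18
tcp_pos: [0.5489, 0.1302, 0.1943]
orientation: [0.001, 0.679, 0.734, 0.001]
wrist_force: [-0.1, -0.1, -0.4]
finger_gap: 0.0496
12.1833 [0.5489 0.1302 0.1943] yaw 4.483466232389463 F [-0.0974 -0.1103 -0.391 ] 0.04956981985000973 [ 0.0905  0.3088 -0.0786  1.1818  0.0001  1.583 ]
scaled [-0.0028  0.001   0.0991]
side 70 [ 0.6346 -0.0998  0.0667] [ 0.6289 -0.1108  0.0503] [ 0.6456 -0.086   0.0828]
{'location': [217.5, 251.4], 'score': 0.53}
{'location': [252.1, 295.6], 'score': 0.42}
top 88 [ 0.641  -0.0905  0.0726] [ 0.6296 -0.1026  0.0503] [ 0.6552 -0.0789  0.084 ]
{'location': [202.8, 286.6], 'score': 0.64}
```

View pics/side4z.png

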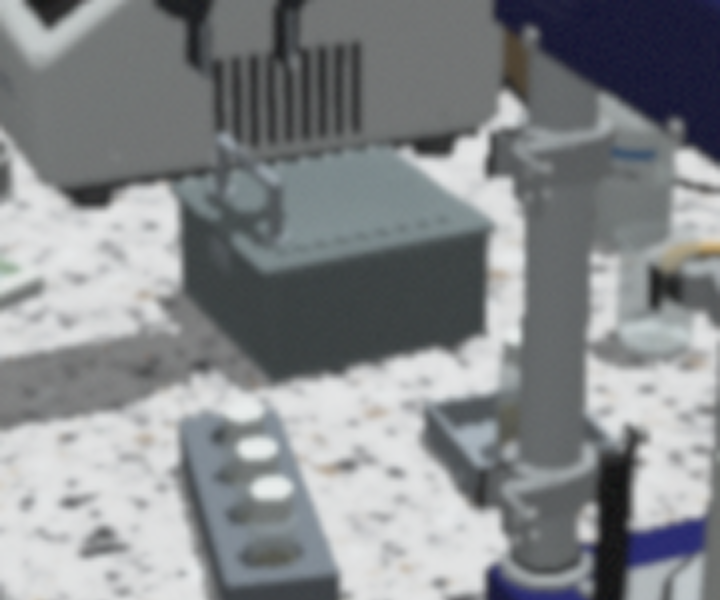

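View pics/top4z.png

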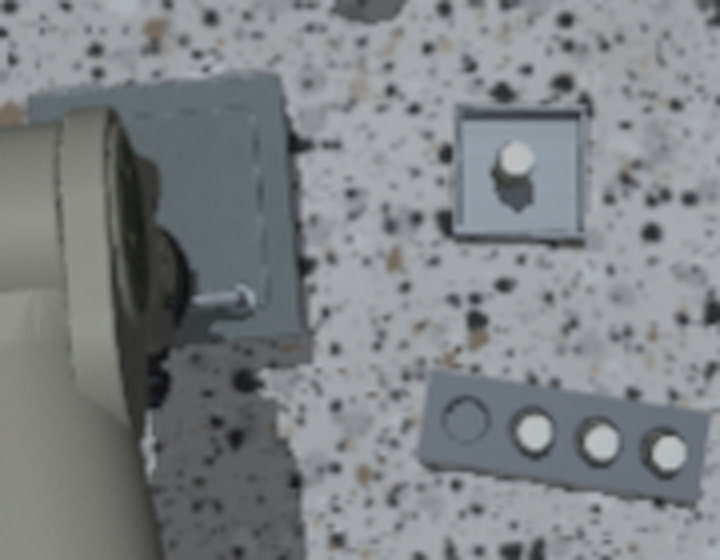

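```bash
python3 -m creep '{"hand":[50,50,50,50,50],"delta_pos":[[-0.002,0.001,0.02],[0,0,0.03],[0,0,0.03],[0,0,0.015],[0,0,0.004]],"turn":[0,0,0,0,0]}' 25
python3 -m creep '{"hand":[50,50,40,40,40],"delta_pos":[[0,0,0],[0,0,0],[0,0,0],[0,0,0],[0,0,0]],"turn":[0,0,0,0,0]}' 25
python3 st.py 0.550 0.128 0.115
python3 - <<'E'
from h import *
np.set_printoptions(precision=4,suppress=True)
for n,(r0,r1,c0,c1) in dict(side=(150,250,180,300)).items():
    c=env.read_camera(n); np.save(f'pics/{n}5.npy',c,allow_pickle=True);im=cv2.cvtColor(c['pixels'],cv2.COLOR_RGB2BGR)[r0:r1,c0:c1]
    cv2.imwrite(f'pics/{n}5z.png',cv2.resize(im,None,fx=6,fy=6,interpolation=cv2.INTER_CUBIC)[:600])
E
```

```text
clock: 12.8
tcp_pos: [0.5487, 0.1261, 0.1111]
orientation: [-0.002, 0.683, 0.731, -0.002]
wrist_force: [0.1, -0.1, -0.3]
finger_gap: 0.05
clock: 13.22
tcp_pos: [0.5511, 0.1269, 0.1146]
orientation: [0.001, 0.682, 0.732, 0.001]
wrist_force: [-0.3, -0.2, -0.2]
finger_gap: 0.0399
13.2167 [0.5511 0.1269 0.1146] yaw 4.043573709347511 F [-0.2997 -0.2217 -0.1851] 0.03990371774048645 [ 0.0843  0.3628 -0.2058  1.0002  0.0001  1.5845]
scaled [ 0.0015 -0.0013 -0.0005]
```

View pics/side5z.png

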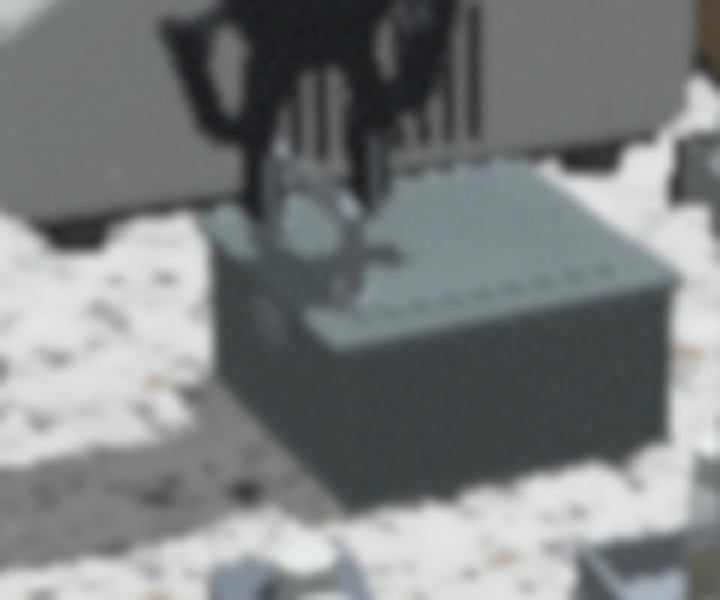

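```bash
python3 -m creep '{"hand":[24,20,16,16,16],"delta_pos":[[0,0,0],[0,0,0],[0,0,0],[0,0,0],[0,0,0]],"turn":[0,0,0,0,0]}' 25
python3 st.py 0.550 0.128 0.115
python3 -m creep '{"hand":[14,12,10,6,6],"delta_pos":[[0,0,0],[0,0,0],[0,0,0],[0,0,0],[0,0,0]],"turn":[0,0,0,0,0]}' 25
python3 st.py 0.550 0.128 0.115
```

```text
clock: 13.68
tcp_pos: [0.5503, 0.1269, 0.1135]
orientation: [-0.0, 0.682, 0.732, 0.0]
wrist_force: [0.2, -0.1, 0.4]
finger_gap: 0.0162
13.6833 [0.5503 0.1269 0.1135] yaw 4.0606408265143035 F [ 0.1994 -0.0645  0.4414] 0.01619381676034932 [ 0.0844  0.3639 -0.2073  0.9997  0.0001  1.5844]
scaled [ 0.0014 -0.0003 -0.0019]
clock: 14.1
tcp_pos: [0.5502, 0.1268, 0.1134]
orientation: [-0.0, 0.682, 0.732, -0.0]
wrist_force: [-0.6, -0.5, 0.5]
finger_gap: 0.0092
14.1 [0.5502 0.1268 0.1134] yaw 4.062610843384641 F [-0.5715 -0.5057  0.5209] 0.009158977618393493 [ 0.0844  0.3639 -0.2073  0.9999  0.0001  1.5843]
scaled [ 0.0015 -0.0001 -0.002 ]
```

```bash
python3 -m creep '{"hand":[6,6,6,6,6],"delta_pos":[[0,0.0026,-0.0078],[0,0.0031,-0.0077],[0,0.0034,-0.0075],[0,0.0037,-0.0074],[0,0,0]],"turn":[0,0,0,0,0]}' 25
python3 st.py
python3 -m creep '{"hand":[6,6,6,6,6],"delta_pos":[[0,0.004,-0.0072],[0,0.0043,-0.007],[0,0.0046,-0.0069],[0,0.0049,-0.0066],[0,0,0]],"turn":[0,0,0,0,0]}' 25
python3 st.py
```

```text
clock: 14.52
tcp_pos: [0.5606, 0.1276, 0.1392]
orientation: [-0.0, 0.682, 0.732, -0.0]
wrist_force: [-4.7, -0.1, -1.1]
finger_gap: 0.0092
14.5167 [0.5606 0.1276 0.1392] yaw 4.061867273653623 F [-4.7284 -0.1389 -1.0727] 0.009181187889126535 [ 0.0841  0.3629 -0.1411  1.0671  0.0001  1.584 ]
clock: 14.93
tcp_pos: [0.5745, 0.1286, 0.1615]
orientation: [-0.0, 0.682, 0.732, -0.0]
wrist_force: [-6.6, -1.0, 2.8]
finger_gap: 0.0089
14.9333 [0.5745 0.1286 0.1615] yaw 4.061807489741041 F [-6.6257 -0.9827  2.7531] 0.008916950749676057 [ 0.0838  0.3743 -0.0668  1.1306  0.0001  1.5837]
```

```bash
python3 -m creep '{"hand":[6,6,6,6,6],"delta_pos":[[0,0.0052,-0.0065],[0,0.0054,-0.0061],[0,0.0057,-0.0059],[0,0.006,-0.0056],[0,0,0]],"turn":[0,0,0,0,0]}' 25
python3 st.py
python3 -m creep '{"hand":[6,6,6,6,6],"delta_pos":[[0,0.0062,-0.0054],[0,0.0064,-0.0052],[0,0.0067,-0.0048],[0,0.0069,-0.0046],[0,0,0]],"turn":[0,0,0,0,0]}' 25
python3 st.py
python3 -m creep '{"hand":[6,6,6,6,6],"delta_pos":[[0,0.007,-0.0043],[0,0.0072,-0.004],[0,0,0],[0,0,0],[0,0,0]],"turn":[0,0,0,0,0]}' 25
python3 st.py
python3 - <<'E'
from h import *
np.set_printoptions(precision=4,suppress=True)
for n,(r0,r1,c0,c1) in dict(side=(130,280,180,340),top=(160,300,160,340)).items():
    c=env.read_camera(n); np.save(f'pics/{n}6.npy',c,allow_pickle=True);im=cv2.cvtColor(c['pixels'],cv2.COLOR_RGB2BGR)[r0:r1,c0:c1]
    cv2.imwrite(f'pics/{n}6z.png',cv2.resize(im,None,fx=4,fy=4,interpolation=cv2.INTER_CUBIC)[:600])
E
```

```text
clock: 15.35
tcp_pos: [0.5919, 0.1298, 0.1813]
orientation: [-0.0, 0.682, 0.732, -0.0]
wrist_force: [-11.0, -1.6, 5.8]
finger_gap: 0.0088
15.35 [0.5919 0.1298 0.1813] yaw 4.0665478958863845 F [-10.9838  -1.6331   5.805 ] 0.008798414289026911 [0.0835 0.3966 0.0163 1.1916 0.     1.5833]
clock: 15.77
tcp_pos: [0.6139, 0.1314, 0.1983]
orientation: [0.001, 0.682, 0.732, 0.001]
wrist_force: [-8.8, -1.1, 9.4]
finger_gap: 0.0088
15.7667 [0.6139 0.1314 0.1983] yaw 4.059792769960654 F [-8.7921 -1.0754  9.3672] 0.008810035395265729 [0.083  0.4293 0.1079 1.2477 0.0001 1.5829]
clock: 16.18
tcp_pos: [0.6249, 0.1322, 0.2044]
orientation: [0.001, 0.682, 0.732, 0.001]
wrist_force: [-6.8, -1.0, 8.4]
finger_gap: 0.0087
16.1833 [0.6249 0.1322 0.2044] yaw 4.062601995294972 F [-6.8284 -0.9724  8.3681] 0.00868133786397195 [0.0828 0.4491 0.1532 1.2732 0.     1.5827]
```

View pics/side6z.png

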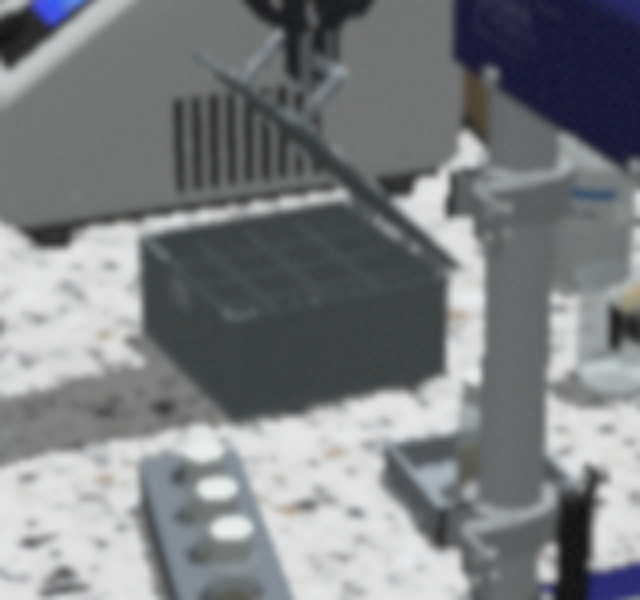

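View pics/top6z.png

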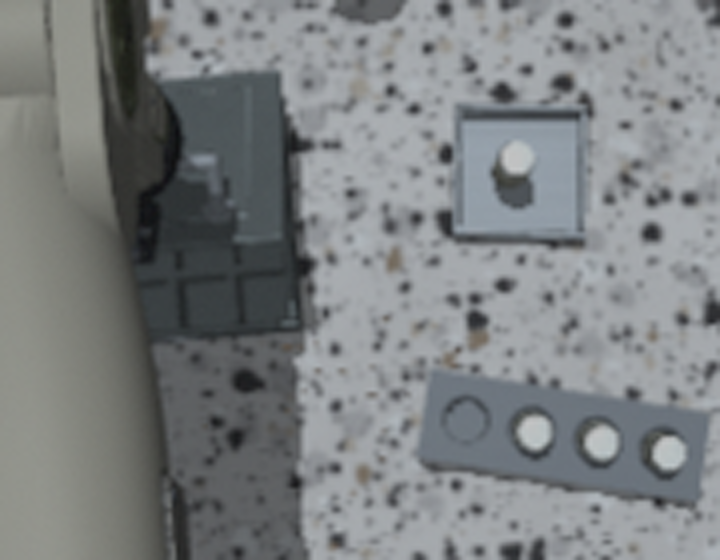

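Run:
```python
from h import *
np.set_printoptions(precision=4,suppress=True)
yaw=np.radians(4.15); ex=np.array([np.cos(yaw),np.sin(yaw),0]); ey=np.array([-np.sin(yaw),np.cos(yaw),0])
H=np.array([.6115,.1325,0])+.085*ex; print('hinge',H)
for n in ('top','side'):
    c=np.load(f'pics/{n}6.npy',allow_pickle=True).item(); P=cloud(c)-H
    a=P@ex; b=P@ey; z=P[...,2]
    m=(a>-.125)&(a<-.01)&(abs(b)<.08)&(z>.085)&(z<.215)&(abs((z-.077)-(-a))<.022)
    A=a[m]; Z=z[m]; B=b[m]
    for it in range(6):
        k=np.polyfit(A,Z,1); r=Z-np.polyval(k,A); s=abs(r)<max(2*np.median(abs(r)),.003); A,Z,B=A[s],Z[s],B[s]
    print(n,m.sum(),len(A),'slope deg',np.degrees(np.arctan(-k[0])),'z at hinge',np.polyval(k,0),B.min(),B.max(),A.min(),A.max())
    for lo in np.arange(-.12,0,.015):
        s=(A>=lo)&(A<lo+.015)
        if s.any(): print(round(lo,3),s.sum(),A[s].mean(),np.median(Z[s]), np.degrees(np.arctan2(np.median(Z[s])-.077,-A[s].mean())))
```

```text
hinge [0.6963 0.1387 0.    ]
top 1018 714 slope deg 44.45115504120422 z at hinge 0.08601963507386337 -0.07994817259403339 -0.004160200983664962 -0.12107528900871808 -0.010204540698307266
-0.12 136 -0.11228823223046572 0.19587854893883982 46.632998835146786
-0.105 101 -0.0982561450044962 0.1833128006613869 47.25534683571609
-0.09 108 -0.08261647979000754 0.16751596987851902 47.61241468030971
-0.075 64 -0.0679828730437148 0.15370757617565034 48.450705461924436
-0.06 87 -0.05203066282069986 0.13771791634130937 49.40592228533683
-0.045 95 -0.038061767848357256 0.12385119046666526 50.90969512467119
-0.03 87 -0.02223209961053267 0.10702420476638586 53.48106774429231
-0.015 35 -0.012525454783113425 0.09767276676923586 58.78868172982226
side 298 214 slope deg 45.305130101957836 z at hinge 0.075718263296784 -0.07991536544984974 0.07995377829482127 -0.12357447326563081 -0.010370600618420725
-0.12 35 -0.11401539977941504 0.19103485105109258 45.0048869745441
-0.105 25 -0.09743811766931482 0.17392068101507435 44.847463214367664
-0.09 27 -0.0822265228097737 0.157941581053351 44.54880754268702
-0.075 23 -0.0676583852461034 0.14413975467675078 44.77955781775833
-0.06 24 -0.05271990573378662 0.12958082869814014 44.924326049772844
-0.045 22 -0.03772565031592723 0.11409253333525882 44.51517046585767
-0.03 24 -0.022562111521342642 0.09812219477823625 43.11210707198297
-0.015 7 -0.012797704111464667 0.08889671718701808 42.91046490619031
```

```bash
python3 -m creep '{"hand":[6,6,6,6,6],"delta_pos":[[0,0,0],[0,0,0],[0,0,0],[0,0,0],[0,0,0]],"turn":[0,0,0,0,0]}' 25
python3 -m creep '{"hand":[6,6,6,6,6],"delta_pos":[[0,0,0],[0,0,0],[0,0,0],[0,0,0],[0,0,0]],"turn":[0,0,0,0,0]}' 25
python3 st.py; python3 -c "
from workcell import env
print(env.hand_in())"
```

```text
clock: 16.7
tcp_pos: [0.6248, 0.1322, 0.2043]
orientation: [0.001, 0.682, 0.732, 0.001]
wrist_force: [-5.9, -0.8, 7.1]
finger_gap: 0.0089
clock: 17.12
tcp_pos: [0.6248, 0.1322, 0.2043]
orientation: [0.001, 0.682, 0.732, 0.001]
wrist_force: [-7.4, -0.8, 7.5]
finger_gap: 0.0087
17.1167 [0.6248 0.1322 0.2043] yaw 4.066215170562683 F [-7.4083 -0.7838  7.4702] 0.008745770658779841 [0.0828 0.4489 0.1528 1.2731 0.     1.5827]
the job is handed in; nothing more can be done
None
```

I stood the tall vial upright in the reject tray, near its centre, and left the other three vials in the rack. I then gripped the lid's handle, swung the lid open to about 45 degrees and handed in while still holding it there, at 17.1 s.

**Vial:** the last top picture shows the tall vial standing in the tray and the other three still in their holes. A cloud of points taken earlier put the tall vial's top at about 84 mm, against the 80 mm it should be, which is within camera error.

**Lid angle:** plane fits to the lid gave 44.5 degrees (top camera) and 45.3 degrees (side camera), and the distance the gripper travelled gives about 45.9 degrees. These agree within about 1.5 degrees.

**Hold:** the pose did not change over the last 0.8 s, and the wrist force was steady at about 10 N. That is more than the 2 to 4 N stated for holding the lid, probably because my arc did not match the hinge exactly, so the arm pulls a little against it.

**Disagreement:** the two cameras differ by about 3 to 6 mm in y. I aimed between them, and neither grasp was affected. I did not check the timer, beaker and plunger individually at the end. The gripper did not go near them.

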